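# Find the flat microscope base with a straightedge

### The arm

A 7-joint arm with a two-finger parallel gripper is mounted at the origin on the work surface. World frame = base frame: x ahead of the robot, y to its left, z up, the work surface at z = 0. Lengths are in m, angles in rad, forces in N, time in s.
With the tool pointing down it reaches from about 0.425 to 0.875 m from the base axis. Payload 4.7 kg.
Tool frame: the origin (TCP) lies on the centre line of the jaws, within the pads' length; the fingertips stand 17 mm ahead of it and the grasp point (between the pads) lies 2 mm behind it; z points along the fingers, x is the direction in which the jaws open and shut, and the axes are right-handed (so a half turn about z gives the same grasp; the last joint's range is limited). The gripper opens to 87 mm and grips with 3 to 60 N. Pads are 19 mm wide; open, the fingers measure 117 mm over their backs; the gripper's body (75 mm by 190 mm) begins 51 mm behind the grasp point.
Start: joints at [1.234, 0.321, -0.07, 1.45, 0.023, 1.371, -0.057], TCP at [0.223, -0.61, 0.24] pointing down, gripper open.
Joint ranges: [-2.86, 2.86], [-0.3, 2.09], [-1.38, 1.24], [0.06, 2.45], [-1.56, 4.7], [0.09, 2.05], [-2.69, 2.69]. Speed limits (rad/s): [2.57, 2.57, 3.14, 3.14, 3.14, 3.14, 3.14].

### API

Orientations are given as [roll, pitch, yaw] about the fixed x, y, z axes, in that order (R = Rz(yaw) Ry(pitch) Rx(roll)).
In Python, from plant import r gives the robot as it stands.
- The arm moves only by the shell command python3 -m creep 'ROWS'. ROWS is text: rows parted by semicolons, each of 7 numbers parted by spaces: the shift along the tool's x, y, z in cm, then the turn, a rotation vector about the tool's x, y, z in degrees, then the gripper command: -1 is fully open, 1 is shut, values between are in proportion. A call has 1 to 10 rows; each row shifts and turns the pose as measured when the row begins, along the tool's axes as they then stand; what a row does not reach is not made up. A row lasts 1/8 s, in which the tool goes at most 62.5 mm and 10.7 degrees, less where a joint would pass 70% of its speed; a pose out of reach is approached as far as the arm can. A call with a gripper value outside its range is refused whole. The fingers move at their own pace and stop on an object; the grip force is fixed at half the most. Time passes only in rows, so rows that do not move let the fingers close. It gives the time, the measured TCP pose, the force and the opening at its end, in the units of the state.
- r.observe(): the state, without advancing time (a new reading comes with each control period).
- r.get_image(name): name is "scene" or "top" or "wrist"; returns a dict with "image" (384x512x3 uint8, blue, green, red), "mtx" (3x3 intrinsics, pixels), "distortion" ([k1, k2, p1, p2, k3] as OpenCV has them; the pictures are not rectified), "eye" and "attitude" of the camera in the world. Camera axes: x right, y down, z forward; pixel columns grow to the right and rows downward; lengths in m; the calibration is good to about 2 mm. A picture is of the moment at which its call begins. There is no depth.
- r.hand_in(): hands the job in, once; it reports no verdict.
Trained networks look in the newest picture that a camera, given by its name, has taken for a name from the list of things; names that differ only in an ending like _2 or _b are one class to them, and where a whole thing is asked for, a point or a joint stands for the part that bears it (a point fixed in the world has none). Each returns a list of dicts, best first, with "confidence" (0 to 1); they miss things now and then, are a little off and sometimes report something else, mostly with a low value. They report only what shows in the picture. A call takes as long as a camera call. They do not tell look-alikes from the thing itself.
- r.regions_of(camera, target): "mask" (384x512 bool, what is visible of it) and "position" ([column, row] in pixels, amid what is visible of it).
The state is a dict: "clock": time; "joints": joint angles; "qd": joint speeds; "effort": joint torques, N m; "tcp_pos": TCP position; "tool_rot": TCP orientation; "wrist_force": force on the tool from outside, world axes, zero at the start; "moment": the same for the moment, N m; "grip_width": finger opening in m.
Only numpy, scipy, OpenCV 4.12 (cv2) and the standard library are available. Lean on these libraries where they do the work, as an engineer would, in place of code of your own. Each camera call takes 0.05 s, during which the arm holds its last target.

### The job

One of the two microscope base plates on the board is bowed. Lay the straightedge lengthwise along the middle of a plate and press it down gently with closed fingertips, first on its red pad and then on its black pad, about 5 N on each for a good half second and never more than 15 N: on a bowed plate it rocks, on a flat one it stays put. Leave the straightedge lying centred on the plate where it does not rock, after that plate has been tested at both ends, and do not disturb the other things on the desk.

Things in the scene. Friction and masses are not known exactly. Their poses are not given: they have to be found in the camera images.
- straightedge: loose straightedge, 0.45 kg: steel bar 170 (x) x 30 (y) x 10 (z) mm, flat underside; on its middle a black grip bar 56 (x) x 16 (y) mm, 10 to 48 mm above the underside, to be pinched across y; on each end a rubber pad. Origin: centre of the underside; x along the bar towards the red pad, z up. It starts on the desk (height 0), left or right of the board
- red_end (a point): where to press the red pad: its top, 65 mm from the bar's middle, 15 mm above the underside. The pad is 44 x 28 mm, 39 to 83 mm from the middle; it gives 1 mm per 7 N, and 1.5 mm at most. Axes as the bar's; this point does not sink with the pad
- black_end (a point): the same point on the black pad at the other (-x) end, 65 mm from the middle, 15 mm above the underside. Axes as the bar's
- base_1: fixed rigid grey microscope base plate with a white face, 90 (x) x 160 (y) mm; a round lug with a dark hole stands out 25 mm on its +x side. Origin: centre of its underside; y is its length, z up. Either this or base_2 is bowed, the other has a flat level face; they look alike and it changes from start to start
- base_2: the other base plate, same sizes and frame as base_1
- face_1 (a point): middle of the face of base_1, nominally 18.5 mm above its underside; the true face is up to 4 mm higher or 2.5 mm lower. The bowed face is highest along a line across its middle, parallel to x, and falls 3 mm to both short edges: a bar laid along y tips 0.04 rad to one side and rocks to the other, 0.08 rad in all, with little force when its high end is pressed; its low end is firm
- face_2 (a point): the same point on base_2. On the flat face a bar laid along y stays level (within 0.01 rad) under 5 N on either end, pressed over the plate
- board: fixed wooden board 310 (x) x 240 (y) x 12 (z) mm that both plates stand on, side by side along its x, the middles about 150 mm apart; origin at the centre of its underside
- slide_box: loose dark wooden box, 152 x 52 x 30 mm, with a brass band; bystander on the other side of the board from the straightedge; origin at the centre of its underside
- thumbscrew_1: loose brass thumbscrew, 18 mm across, 12 mm high, on the board between the plates, beyond their middles; bystander; origin at the underside
- thumbscrew_2: the second, equal thumbscrew, at the other end of the gap; bystander; origin at the underside
- jar: loose amber glass jar, 60 mm across, 75 mm high, beyond the board; bystander; origin at the underside
- eyepiece: loose black eyepiece, 38 mm across, 55 mm high, beyond the board; bystander; origin at the underside
- dish: loose white dish, 80 mm across, 15 mm high, near the robot on its left; bystander; origin at the underside
There are look-alikes about, which are no part of the job. Leave any blue look-alike of the straightedge alone.

How it is judged:
By the outcome, as a careful person would: the job done as asked, in the order asked, and still so for the second after the job is handed in, with the robot touching nothing.
It also fails if it takes over 70 s, if anything falls off the work surface, if the arm or the gripper's body presses on something with over 40 N, if the wrist force passes 120 N, or if a joint passes its speed limit or range.

## Working session

There is one attempt and no reset: what is moved stays moved. The work goes in short steps, Python scripts to look and compute and a shell command to move; the robot and the scene stay as the last step left them, time stands still between calls to the robot, and variables do not carry over. Pictures are saved under pics/ and viewed, and the job is handed in when it is done.

```bash
ls; mkdir -p pics; python3 - <<'E'
from plant import r
import cv2
print(r.observe())
for n in ("scene","top","wrist"):
    d=r.get_image(n); cv2.imwrite(f"pics/a_{n}.png",d["image"]); print(n,d["mtx"],d["distortion"],d["eye"],d["attitude"])
E
```

```text
pics
{'clock': 0.0, 'joints': array([ 1.23408535,  0.32180842, -0.07007168,  1.45167305,  0.0225837 ,
        1.37077334, -0.05691919]), 'qd': array([-2.11381677e-03,  3.37127734e-05, -4.08178989e-04, -2.03890393e-04,
        2.61711333e-04, -1.38984498e-04, -7.89098498e-04]), 'effort': array([ 9.75880430e-04, -4.91290784e+01, -4.03595427e-01, -3.12524736e+01,
       -6.41063601e-02,  4.37052338e-02,  1.71541378e-04]), 'tcp_pos': array([ 0.22315496, -0.60994679,  0.23847181]), 'tool_rot': array([ 3.14150717e+00,  1.87362160e-03, -1.21998973e+00]), 'wrist_force': array([ 0.34909419,  0.12730693, -0.38996672]), 'moment': array([0.01042209, 0.01986904, 0.02748876]), 'grip_width': 0.08703323236376626}
scene [[452.79455056   0.         251.38460561]
 [  0.         452.79455056 186.42135062]
 [  0.           0.           1.        ]] [-0.07913339  0.          0.          0.          0.        ] [ 1.32000619 -0.41285016  0.91285698] [-2.32460326 -0.02050181  1.20594633]
top [[369.27398879   0.         252.25124406]
 [  0.         369.27398879 188.29698436]
 [  0.           0.           1.        ]] [-0.11624979  0.          0.          0.          0.        ] [ 0.35747706 -0.07935093  1.24171898] [-3.03068565  0.00317222 -1.57380165]
wrist [[334.55381991   0.         259.08304369]
 [  0.         334.55381991 194.07372921]
 [  0.           0.           1.        ]] [0.017578 0.       0.       0.       0.      ] [ 0.29566489 -0.58359706  0.38349313] [ 2.85519176e+00  7.82488817e-04 -1.21854527e+00]
```

View pics/a_scene.png

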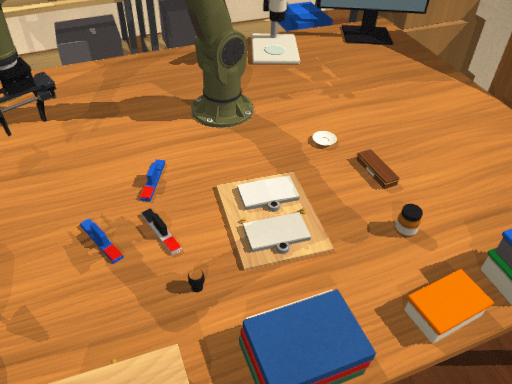

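View pics/a_top.png

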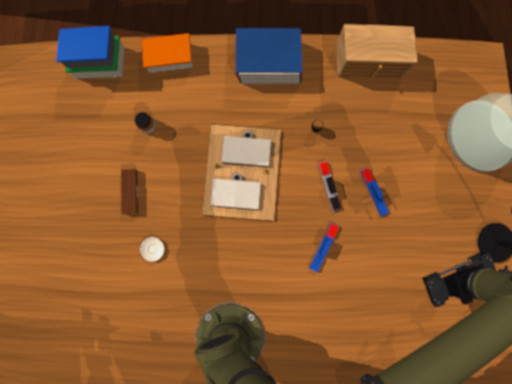

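View pics/a_wrist.png

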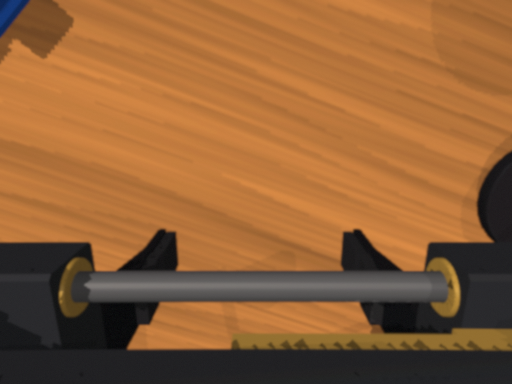

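```bash
cat > h.py <<'E'
import numpy as np,cv2
from scipy.spatial.transform import Rotation as R
from plant import r
def cam(n):
    d=r.get_image(n); return d
def rot(d): return R.from_euler('xyz',d["attitude"]).as_matrix()
def proj(d,P):
    P=np.atleast_2d(P).astype(float); M=rot(d)
    pc=(P-d["eye"])@M
    return cv2.projectPoints(pc,np.zeros(3),np.zeros(3),d["mtx"],np.array(d["distortion"]))[0].reshape(-1,2)
def ray(d,uv,z):
    uv=np.atleast_2d(uv).astype(float).reshape(-1,1,2)
    n=cv2.undistortPoints(uv,d["mtx"],np.array(d["distortion"])).reshape(-1,2)
    v=np.c_[n,np.ones(len(n))]@rot(d).T
    e=np.array(d["eye"]); return e+v*((z-e[2])/v[:,2])[:,None]
E
python3 - <<'E'
from h import *
for n in("top","scene"):
    d=cam(n)
    for t in ("straightedge","base_1","board","thumbscrew_1","slide_box","jar","eyepiece","dish","red_end","black_end"):
        for g in r.regions_of(n,t):
            if g["confidence"]<.3: continue
            m=g["mask"]; print(n,t,round(g["confidence"],2),np.round(g["position"]),m.sum(),np.round(ray(d,g["position"],0.03 if "b" in t else .015)[0],3))
    cv2.imwrite(f"pics/b_{n}.png",cv2.resize(d["image"][110:280,110:410] if n=="top" else d["image"][120:300,70:450],None,fx=2,fy=2,interpolation=cv2.INTER_CUBIC))
E
```

```text
top straightedge 0.79 [375. 191.] 519 [ 0.482 -0.491  0.015]
top straightedge 0.76 [325. 248.] 512 [ 0.295 -0.315  0.015]
top straightedge 0.57 [328. 185.] 446 [ 0.503 -0.332  0.015]
top base_1 0.67 [245. 135.] 57 [ 0.672 -0.053  0.03 ]
top base_1 0.6 [237. 174.] 58 [ 0.539 -0.025  0.03 ]
top board 0.82 [245. 173.] 3818 [ 0.544 -0.052  0.03 ]
top board 0.44 [246. 136.] 59 [ 0.67  -0.057  0.03 ]
top thumbscrew_1 0.7 [244. 173.] 3864 [ 0.544 -0.049  0.03 ]
top thumbscrew_1 0.36 [246. 137.] 54 [ 0.667 -0.056  0.03 ]
top slide_box 0.75 [128. 188.] 732 [0.493 0.339 0.03 ]
top slide_box 0.6 [245. 138.] 61 [ 0.663 -0.053  0.03 ]
top jar 0.66 [146. 126.] 314 [0.712 0.29  0.015]
top eyepiece 0.43 [312. 130.] 27 [ 0.694 -0.279  0.015]
top dish 0.95 [150. 251.] 467 [0.285 0.266 0.015]
top red_end 0.95 [324. 247.] 476 [ 0.297 -0.313  0.015]
top red_end 0.74 [327. 186.] 508 [ 0.5   -0.327  0.015]
top red_end 0.58 [372. 191.] 499 [ 0.483 -0.482  0.015]
top black_end 0.91 [374. 192.] 520 [ 0.478 -0.482  0.03 ]
top black_end 0.86 [329. 189.] 457 [ 0.49  -0.329  0.03 ]
top black_end 0.56 [323. 249.] 
[... 258 characters left out ...]
-0.059  0.03 ]
scene base_1 0.5 [273. 205.] 259 [ 0.537 -0.032  0.03 ]
scene board 0.59 [265. 220.] 4211 [ 0.58  -0.072  0.03 ]
scene board 0.58 [196. 283.] 142 [ 0.71 -0.3   0.03]
scene slide_box 0.97 [378. 169.] 853 [0.505 0.327 0.03 ]
scene jar 0.67 [406. 223.] 701 [0.71  0.29  0.015]
scene eyepiece 0.7 [195. 282.] 185 [ 0.696 -0.299  0.015]
scene red_end 0.89 [163. 230.] 717 [ 0.509 -0.333  0.015]
scene red_end 0.77 [151. 178.] 486 [ 0.301 -0.321  0.015]
scene red_end 0.71 [100. 240.] 667 [ 0.49  -0.494  0.015]
scene black_end 0.81 [161. 232.] 665 [ 0.528 -0.34   0.03 ]
scene black_end 0.77 [102. 239.] 641 [ 0.502 -0.488  0.03 ]
scene black_end 0.59 [150. 180.] 522 [ 0.324 -0.326  0.03 ]
```

View pics/b_top.png

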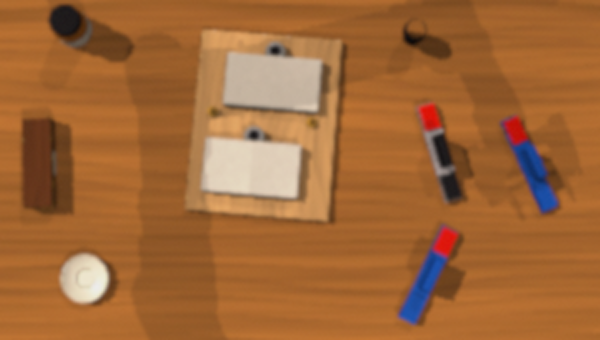

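View pics/b_scene.png

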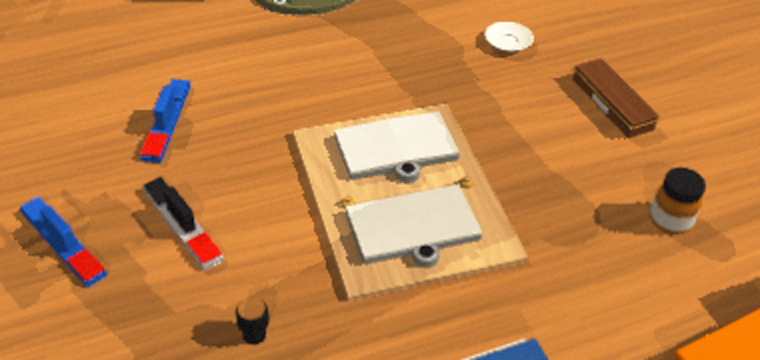

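```bash
cat >> h.py <<'E'
def rm(im):
    h=cv2.cvtColor(im,cv2.COLOR_BGR2HSV); return (((h[...,0]<5)|(h[...,0]>174))&(h[...,1]>190)&(h[...,2]>120)).astype(np.uint8)
def km(im): return (im.max(2)<60).astype(np.uint8)
E
python3 - <<'E'
from h import *
for n,box in(("top",(315,150,350,215)),("scene",(135,195,190,260))):
    d=cam(n);im=d["image"];x0,y0,x1,y1=box
    m=rm(im)[y0:y1,x0:x1]; v,u=np.nonzero(m); p=[u.mean()+x0,v.mean()+y0]
    k=km(im)[y0:y1,x0:x1]; v,u=np.nonzero(k); 
    print(n,"red",len(v),np.round(p,1),ray(d,p,.013)[0].round(4), "blk",[u.mean()+x0,v.mean()+y0],ray(d,[u.mean()+x0,v.mean()+y0],.025)[0].round(4))
    cv2.imwrite(f"pics/c_{n}.png",cv2.resize(im[y0-10:y1+10,x0-10:x1+10],None,fx=6,fy=6,interpolation=cv2.INTER_CUBIC))
d=cam("wrist");print(ray(d,[[256,192],[256,100],[256,230],[10,192]],0.01).round(3))
E
```

```text
top red 159 [324.5 167.8] [ 0.5631 -0.3204  0.013 ] blk [np.float64(333.0062893081761), np.float64(193.74213836477986)] [ 0.4739 -0.3445  0.025 ]
scene red 265 [167.6 236.3] [ 0.5346 -0.3258  0.013 ] blk [np.float64(155.67924528301887), np.float64(221.26792452830188)] [ 0.4834 -0.3446  0.025 ]
[[ 0.194 -0.618  0.01 ]
 [ 0.29  -0.583  0.01 ]
 [ 0.149 -0.634  0.01 ]
 [ 0.096 -0.352  0.01 ]]
```

View pics/c_top.png

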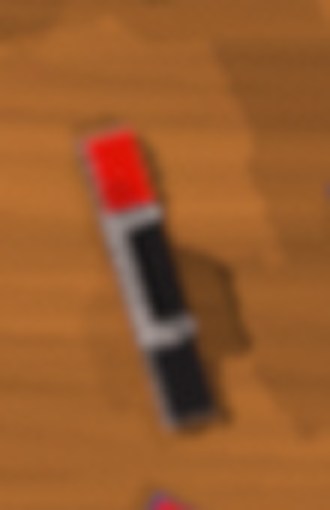

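View pics/c_scene.png

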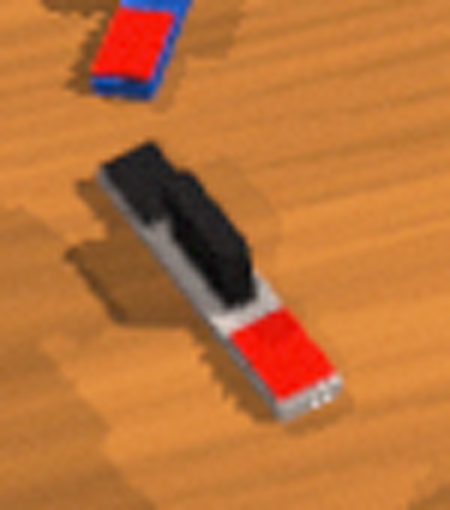

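Could be taken for the straightedge: the steel/black bar at top (330,187), blue bar (375,192), blue bar (325,248). The crops show the first is steel with black grip and red and black pads, so that is the one.

```bash
python3 -m creep '-1.6 -3.6 0 0 0 0 -1; -1.6 -3.6 0 0 0 0 -1; -1.6 -3.6 0 0 0 0 -1; -1.6 -3.6 0 0 0 0 -1; -1.6 -3.6 0 0 0 0 -1; -1.6 -3.6 0 0 0 0 -1; -1.6 -3.6 0 0 0 0 -1; -1.6 -3.6 0 0 0 0 -1; -1.6 -3.6 0 0 0 0 -1; -1.6 -3.6 0 0 0 0 -1'
python3 -m creep '0 0 0 0 0 0 -1;0 0 0 0 0 0 -1'
python3 - <<'E'
from h import *
d=cam("wrist"); cv2.imwrite("pics/d.png",d["image"])
E
```

```text
clock: 2.65
tcp_pos: [0.5121, -0.3332, 0.2395]
tool_rot: [3.14, -0.004, -1.23]
wrist_force: [0.7, 0.0, 0.5]
grip_width: 0.0874
clock: 2.9
tcp_pos: [0.5144, -0.3298, 0.2395]
tool_rot: [3.141, -0.003, -1.224]
wrist_force: [0.8, 0.3, -0.3]
grip_width: 0.087
```

View pics/d.png

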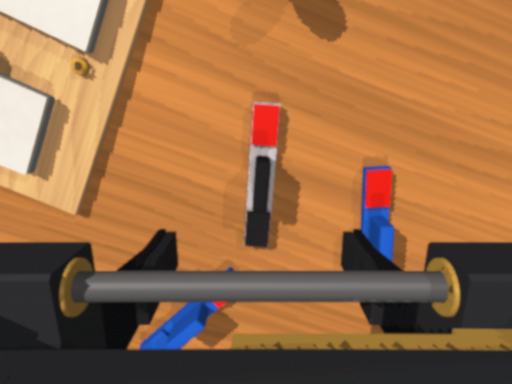

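```bash
cat >> h.py <<'E'
from scipy.optimize import minimize
BX=[((-85,85),(-15,15),(0,10)),((-28,28),(-8,8),(10,48)),((39,83),(-14,14),(10,15)),((-83,-39),(-14,14),(10,15))]
def corners(b): return np.array([[x,y,z] for x in b[0] for y in b[1] for z in b[2]])/1000.
def render(d,p,z0,k,S=4,boxes=BX):
    x,y,a=p; out=np.zeros((384*S,512*S),np.uint8)
    M=R.from_euler('z',a).as_matrix()
    for b in boxes:
        P=corners(b)@M.T+[x,y,z0]
        uv=(proj(d,P)*S+S/2-.5)
        cv2.fillConvexPoly(out,cv2.convexHull((uv*16).astype(np.int32)),1,shift=4)
    return out
def barmask(im,p0,d,z0):
    s=cv2.cvtColor(im,cv2.COLOR_BGR2HSV)[...,1]
    m=((s<70)|rm(im)|km(im)).astype(np.uint8)
    roi=cv2.dilate(render(d,p0,z0,1,S=1),np.ones((15,15)))
    m=m*roi; n,l,st,_=cv2.connectedComponentsWithStats(m); 
    return (l==1+np.argmax(st[1:,4])).astype(np.uint8)
def fitbar(d,p0,z0,m=None):
    if m is None: m=barmask(d["image"],p0,d,z0)
    M=cv2.resize(m*255,None,fx=4,fy=4,interpolation=cv2.INTER_LINEAR)>127
    f=lambda q:(render(d,[q[0]/1e3,q[1]/1e3,q[2]/1e2],z0,1)!=M).sum()/M.sum()
    q0=np.array([p0[0]*1e3,p0[1]*1e3,p0[2]*1e2])
    s=minimize(f,q0,method='Nelder-Mead',options=dict(initial_simplex=np.array([q0+v for v in ([0,0,0],[6,0,0],[0,6,0],[0,0,5])]),xatol=.05,fatol=1e-5))
    return [s.x[0]/1e3,s.x[1]/1e3,s.x[2]/1e2],s.fun,m
E
python3 - <<'E'
from h import *
for n in("wrist","top","scene"):
    d=cam(n); p,e,m=fitbar(d,[.505,-.335,.3],0); print(n,np.round(p,4),round(e,3))
    if n=="wrist":
        im=d["image"].copy(); c,_=cv2.findContours(render(d,p,0,1,S=1),0,1);cv2.drawContours(im,c,-1,(0,255,0),1); cv2.imwrite("pics/e.png",cv2.resize(im[90:260,200:330],None,fx=4,fy=3.5))
E
```

```text
wrist [ 0.4547 -0.3507  0.2767] 0.416
top [ 0.5055 -0.3339  0.3557] 0.487
scene [ 0.5021 -0.3393  0.2641] 0.207
```

View pics/e.png

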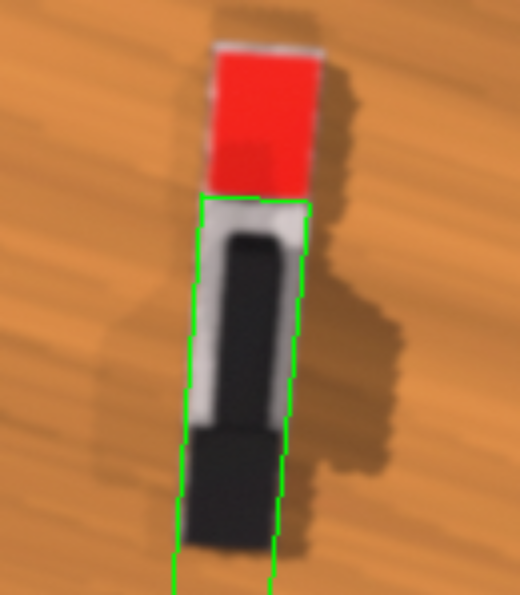

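```bash
sed -i 's/(h\[...,0\]<5)|(h\[...,0\]>174))&(h\[...,1\]>190)/(h[...,0]<6)|(h[...,0]>172))\&(h[...,1]>130)/; s/(s<70)|rm(im)/(s<90)|rm(im)/' h.py
sed -i 's/m=m\*roi;/m=cv2.morphologyEx(m,cv2.MORPH_CLOSE,np.ones((3,3)))*roi;/' h.py
python3 - <<'E'
from h import *
for n in("wrist","top","scene"):
    d=cam(n); p,e,m=fitbar(d,[.505,-.335,.3],0); print(n,np.round(p,4),round(e,3))
    if n=="wrist":
        print(d["image"][125,266])
        im=d["image"].copy(); c,_=cv2.findContours(render(d,p,0,1,S=1),0,1);cv2.drawContours(im,c,-1,(0,255,0),1); cv2.imwrite("pics/e2.png",cv2.resize(im[90:260,200:330],None,fx=4,fy=3.5))
E
```

```text
wrist [ 0.5019 -0.3374  0.2713] 0.045
[ 28  36 243]
top [ 0.5048 -0.3345  0.3105] 0.466
scene [ 0.5027 -0.3385  0.2716] 0.101
```

View pics/e2.png

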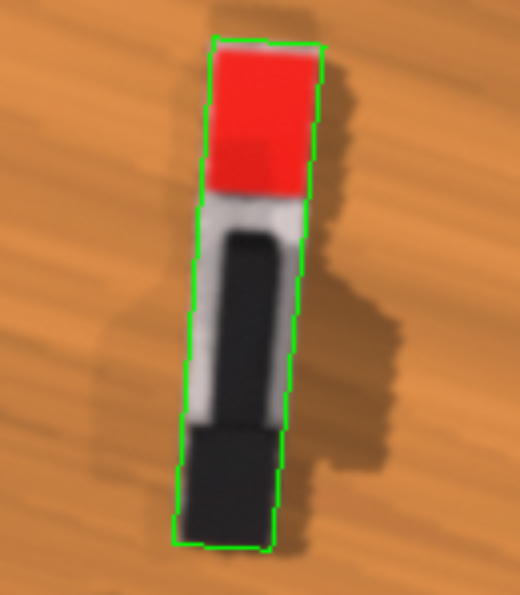

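```bash
python3 -m creep '0.3 1.4 1 0 0 4.3 -1; 0 0 3 0 0 0 -1; 0 0 3 0 0 0 -1; 0 0 3 0 0 0 -1; 0 0 3 0 0 0 -1; 0 0 2 0 0 0 -1; 0 0 0 0 0 0 -1;0 0 0 0 0 0 -1'
```

```text
clock: 4.25
tcp_pos: [0.5011, -0.3423, 0.0876]
tool_rot: [-3.139, -0.007, -1.308]
wrist_force: [-0.1, 1.0, 0.1]
grip_width: 0.087
```

```bash
python3 -m creep '-0.45 -0.2 0 0 0 -0.5 -1; 0 0 0 0 0 0 -1'; python3 -m creep '0 0 2 0 0 0 -1; 0 0 1.5 0 0 0 -1; 0 0 1 0 0 0 -1;0 0 0 0 0 0 -1; 0 0 0 0 0 0 -1'
```

```text
clock: 4.5
tcp_pos: [0.503, -0.3378, 0.0897]
tool_rot: [-3.137, -0.009, -1.299]
wrist_force: [-0.7, -0.0, 0.0]
grip_width: 0.0871
clock: 5.12
tcp_pos: [0.503, -0.338, 0.041]
tool_rot: [-3.138, -0.008, -1.299]
wrist_force: [0.0, 1.3, -0.2]
grip_width: 0.0873
```

```bash
python3 -m creep '0 0 0.7 0 0 0 -1;0 0 0 0 0 0 -1; 0 0 0 0 0 0 0.4; 0 0 0 0 0 0 1; 0 0 0 0 0 0 1;0 0 0 0 0 0 1;0 0 0 0 0 0 1;0 0 0 0 0 0 1'
```

```text
clock: 6.12
tcp_pos: [0.5039, -0.3386, 0.035]
tool_rot: [-3.136, -0.01, -1.299]
wrist_force: [0.5, -0.5, 0.4]
grip_width: 0.0347
```

```bash
python3 -m creep '0 0 0 0 0 0 1; 0 0 0 0 0 0 1;0 0 0 0 0 0 1;0 0 0 0 0 0 1'; python3 -m creep '0 0 -2 0 0 0 1; 0 0 -3 0 0 0 1;0 0 -3 0 0 0 1;0 0 -2 0 0 0 1;0 0 0 0 0 0 1;0 0 0 0 0 0 1'
python3 - <<'E'
from h import *
d=cam("wrist"); cv2.imwrite("pics/f.png",d["image"])
d=cam("scene"); cv2.imwrite("pics/f2.png",d["image"])
E
```

```text
clock: 6.62
tcp_pos: [0.5036, -0.3375, 0.035]
tool_rot: [-3.137, -0.008, -1.298]
wrist_force: [-0.7, 1.3, 0.9]
grip_width: 0.0156
clock: 7.38
tcp_pos: [0.5005, -0.3366, 0.1382]
tool_rot: [-3.14, -0.006, -1.299]
wrist_force: [-0.1, -0.2, -4.2]
grip_width: 0.0158
```

View pics/f.png

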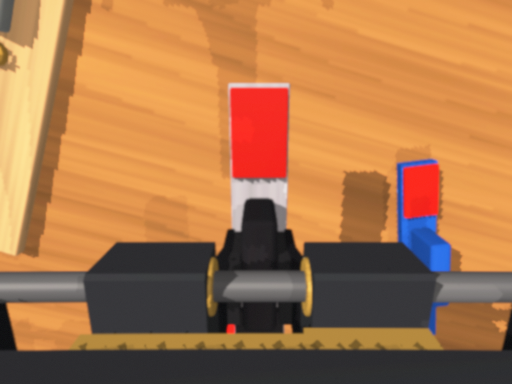

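View pics/f2.png

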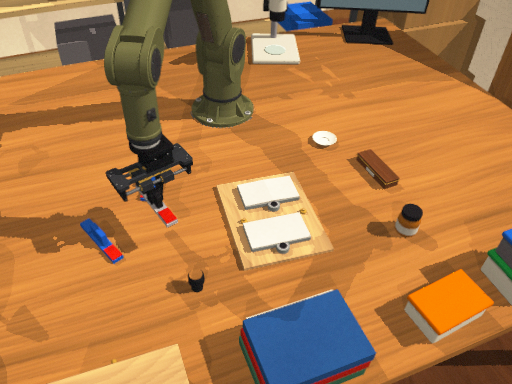

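```bash
cat > plates.py <<'E'
from h import *
PB=[((-45,45),(-80,80),(12,30.5))]
def fitrect(d,p0,z0,boxes,M,ws):
    M=cv2.resize(M*255,None,fx=4,fy=4,interpolation=cv2.INTER_LINEAR)>127
    def f(q): return (render(d,[q[0]/1e3,q[1]/1e3,q[2]/1e2],z0,1,boxes=boxes)!=M).sum()/M.sum()
    q0=np.array([p0[0]*1e3,p0[1]*1e3,p0[2]*1e2])
    s=minimize(f,q0,method='Nelder-Mead',options=dict(initial_simplex=np.array([q0+v for v in ([0,0,0],[6,0,0],[0,6,0],[0,0,5])]),xatol=.05,fatol=1e-5))
    return [s.x[0]/1e3,s.x[1]/1e3,s.x[2]/1e2],s.fun
def white(im):
    h=cv2.cvtColor(im,cv2.COLOR_BGR2HSV); return ((h[...,1]<60)&(h[...,2]>130)).astype(np.uint8)
TB=[((-45,45),(-80,80),(30.5,30.5))]
E
python3 - <<'E'
from plates import *
for n in("top","scene"):
    d=cam(n); w=white(d["image"])
    for g in ([.64,-.05,0],[.49,-.03,0]):
        roi=cv2.dilate(render(d,g,0,1,S=1,boxes=TB),np.ones((13,13)))
        m=w*roi; nn,l,st,_=cv2.connectedComponentsWithStats(m); m=(l==1+np.argmax(st[1:,4])).astype(np.uint8)
        p,e=fitrect(d,g,0,TB,m,1); print(n,np.round(p,4),round(e,3),m.sum())
        im=d["image"]; c,_=cv2.findContours(render(d,p,0,1,S=1,boxes=TB),0,1);cv2.drawContours(im,c,-1,(0,255,0),1)
    o=im[110:240,190:300] if n=="top" else im[160:280,200:350]
    cv2.imwrite(f"pics/g_{n}.png",cv2.resize(o,None,fx=4,fy=4))
E
```

```text
top [ 0.6197 -0.0549 -0.0734] 0.081 1229
top [ 0.4755 -0.0191 -0.0843] 0.079 1277
scene [ 0.6236 -0.059  -0.0852] 0.06 1678
scene [ 0.4794 -0.0229 -0.0918] 0.076 1325
```

View pics/g_top.png

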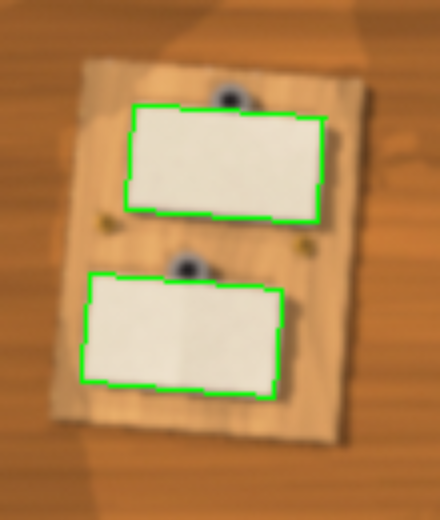

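View pics/g_scene.png

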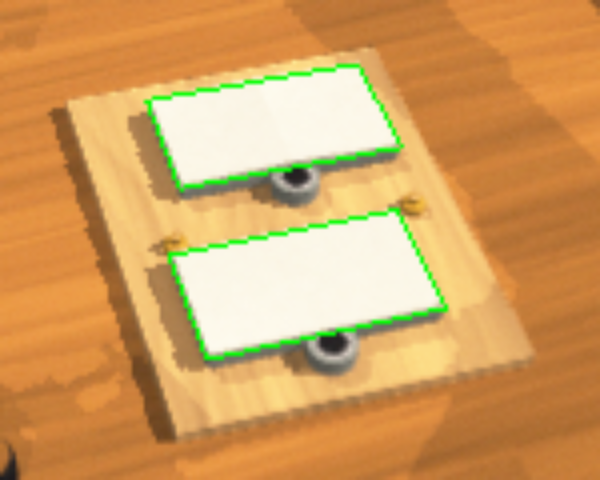

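```bash
python3 -m creep '0 0 -0.3 0 0 -8.7 1;0 0 -0.3 0 0 -8.7 1;0 0 -0.2 0 0 -8.7 1;0 0 0 0 0 -8.7 1;0 0 0 0 0 -8.7 1;0 0 0 0 0 -8.7 1;0 0 0 0 0 -8.7 1;0 0 0 0 0 -8.7 1;0 0 0 0 0 0 1;0 0 0 0 0 0 1'
```

```text
clock: 8.82
tcp_pos: [0.4969, -0.3342, 0.1375]
tool_rot: [-3.138, 0.008, -0.048]
wrist_force: [0.3, -0.5, -4.0]
grip_width: 0.016
```

```bash
python3 -m creep '1.6 -4 0 0 0 0 1;1.6 -4 0 0 0 0 1;1.6 -4 0 0 0 0 1;1.6 -4 0 0 0 0 1;1.6 -4 0 0 0 0 1;1.6 -4 0 0 0 0 1;1.5 -4 0 0 0 2 1;0 0 0 0 0 0 1;0 0 0 0 0 0 1'
python3 - <<'E'
from h import *
for n in("top","scene","wrist"): d=cam(n); cv2.imwrite(f"pics/i_{n}.png",d["image"])
E
```

```text
clock: 9.95
tcp_pos: [0.6269, -0.0549, 0.1357]
tool_rot: [-3.139, 0.009, -0.107]
wrist_force: [0.2, -1.1, -3.8]
grip_width: 0.0155
```

View pics/i_wrist.png

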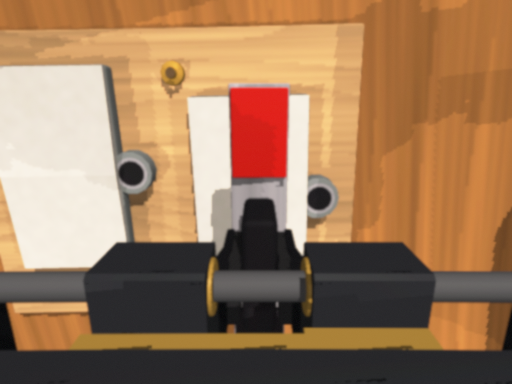

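View pics/i_scene.png

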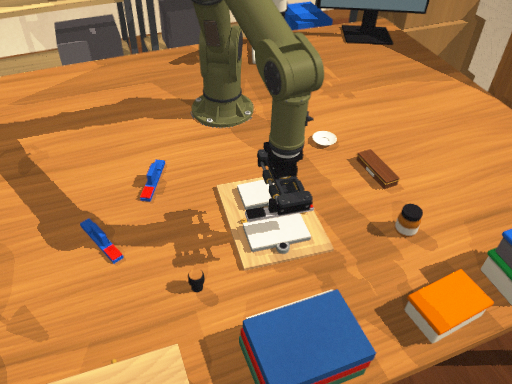

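```bash
python3 - <<'E'
from h import *
d=cam("wrist"); im=d["image"]; cv2.imwrite("pics/j.png",cv2.resize(im[80:260,0:350],None,fx=2.2,fy=2.2,interpolation=cv2.INTER_CUBIC))
o=r.observe(); print(o["tcp_pos"],o["tool_rot"])
for n,p in(("f-top",[.6197,-.0549,-.0734]),("f-sc",[.6236,-.059,-.0852]),("n-sc",[.4794,-.0229,-.0918])):
    M=R.from_euler('z',p[2]).as_matrix()
    print(n,proj(d,np.array([[-.045,.08,.0305],[.045,.08,.0305],[.045,-.02,.0305],[-.045,-.02,.0305]])@M.T+[p[0],p[1],0]).round(0).tolist())
E
```

```text
[ 0.62681726 -0.0555167   0.13607009] [-3.13880619  0.00840808 -0.10831107]
f-top [[184.0, 95.0], [310.0, 90.0], [309.0, 222.0], [196.0, 225.0]]
f-sc [[192.0, 99.0], [317.0, 97.0], [314.0, 227.0], [202.0, 228.0]]
n-sc [[-20.0, 67.0], [109.0, 66.0], [127.0, 202.0], [12.0, 203.0]]
```

View pics/j.png

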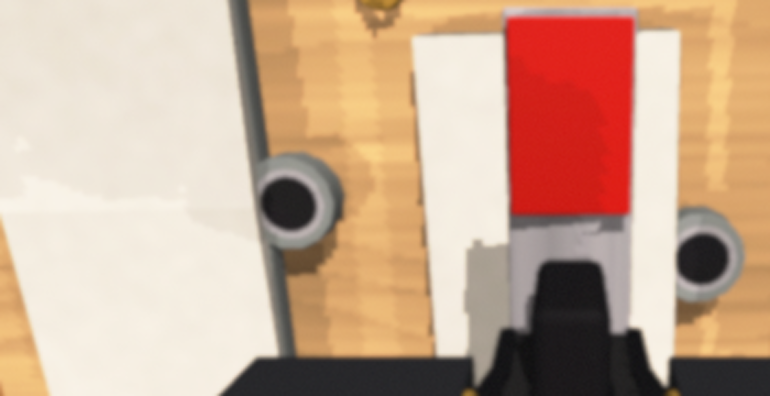

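```bash
python3 - <<'E'
from h import *
d=cam("wrist")
for z in(.028,.0305,.0335):
    P=ray(d,[[187.9,96],[309,93.8],[196.8,223],[305,223]],z)[:,:2]
    t=(P[0]+P[1])/2; b=(P[2]+P[3])/2; v=t-b; a=np.arctan2(v[1],v[0])-np.pi/2
    al=[np.arctan2(*(P[i]-P[i+2])[::-1])-np.pi/2 for i in(0,1)]
    e=P[1]-P[0]; print(z,np.linalg.norm(e),"yaw",a,al,np.arctan2(e[1],e[0]),"centre",t-.08*np.array([-np.sin(-.08),np.cos(-.08)]),
     "lug",ray(d,[[133,172],[320,197]],z))
E
```

```text
0.028 0.0877741120271836 yaw -0.0954959860375133 [np.float64(-0.09410332909116059), np.float64(-0.09687106123079081)] -0.08919580770028827 centre [ 0.61984609 -0.05683083] lug [[ 0.53083838 -0.0244444   0.028     ]
 [ 0.6735442  -0.05970221  0.028     ]]
0.0305 0.08690741586328055 yaw -0.09549598603751086 [np.float64(-0.09410332909115993), np.float64(-0.09687106123079081)] -0.08919580770028811 centre [ 0.61994308 -0.05685027] lug [[ 0.53187738 -0.02399621  0.0305    ]
 [ 0.67317409 -0.05890588  0.0305    ]]
0.0335 0.08586738046659662 yaw -0.09549598603751264 [np.float64(-0.09410332909116059), np.float64(-0.09687106123079148)] -0.08919580770028816 centre [ 0.62005947 -0.05687359] lug [[ 0.53312417 -0.02345839  0.0335    ]
 [ 0.67272997 -0.05795029  0.0335    ]]
```

```bash
python3 - <<'E'
from h import *
d=cam("wrist"); u=r.observe()["tcp_pos"][2]-.035
P=ray(d,[[505/2.2,80+10/2.2],[635/2.2,80+10/2.2]],u+.010)[:,:2];print(P,np.linalg.norm(P[1]-P[0]))
Q=ray(d,[[507/2.2,80+17/2.2],[634/2.2,80+17/2.2],[512/2.2,80+214/2.2],[630/2.2,80+214/2.2]],u+.015)[:,:2]; print(Q,Q.mean(0),np.linalg.norm(Q[0]-Q[2]))
v=(Q[0]+Q[1]-Q[2]-Q[3]);v/=np.linalg.norm(v);print("baryaw",np.arctan2(v[1],v[0])-np.pi/2,"mid",Q.mean(0)-.061*v,P.mean(0)-.085*v,r.observe()["tcp_pos"])
E
```

```text
[[0.62103768 0.0279182 ]
 [0.64938945 0.02486776]] 0.02851540396184218
[[ 0.6217175   0.02626066]
 [ 0.64867164  0.02336239]
 [ 0.61720174 -0.01669129]
 [ 0.64422301 -0.01953583]] [0.63295347 0.00334898] 0.04318867579803022
baryaw -0.10404198398653364 mid [ 0.62661836 -0.05732116] [ 0.62638594 -0.05814738] [ 0.62687636 -0.05543853  0.1361371 ]
```

```bash
python3 -m creep '-0.58 0 0 0 0 -1 1;0 0 1.5 0 0 0 1;0 0 1.5 0 0 0 1;0 0 1 0 0 0 1;0 0 0 0 0 0 1;0 0 0 0 0 0 1'
```

```text
clock: 11.0
tcp_pos: [0.6192, -0.056, 0.092]
tool_rot: [-3.139, 0.011, -0.092]
wrist_force: [1.3, 0.8, -4.4]
grip_width: 0.0157
```

```bash
python3 -m creep '0.15 -0.1 0.7 0 0.5 0 1;0 0 0.7 0 0 0 1;0 0 0 0 0 0 1;0 0 0 0 0 0 1'; python3 -m creep '0 0 0.3 0 0 0 1;0 0 0 0 0 0 1;0 0 0 0 0 0 1'
```

```text
clock: 11.5
tcp_pos: [0.6215, -0.0549, 0.0779]
tool_rot: [-3.139, -0.0, -0.092]
wrist_force: [0.9, 0.6, -3.7]
grip_width: 0.0158
clock: 11.88
tcp_pos: [0.6218, -0.055, 0.0751]
tool_rot: [-3.139, -0.001, -0.092]
wrist_force: [-0.3, -0.0, -4.0]
grip_width: 0.0155
```

```bash
python3 -m creep '0 0 0.3 0 0 0 1;0 0 0 0 0 0 1'; for i in 1; do python3 -m creep '0 0 0.15 0 0 0 1;0 0 0 0 0 0 1'; python3 -m creep '0 0 0.15 0 0 0 1;0 0 0 0 0 0 1'; python3 -m creep '0 0 0.1 0 0 0 1;0 0 0 0 0 0 1'; done
```

```text
clock: 12.12
tcp_pos: [0.6218, -0.0551, 0.072]
tool_rot: [-3.139, -0.001, -0.092]
wrist_force: [-0.2, 0.8, -3.7]
grip_width: 0.0155
clock: 12.38
tcp_pos: [0.6218, -0.055, 0.0703]
tool_rot: [-3.139, -0.001, -0.092]
wrist_force: [-0.4, -0.3, -3.7]
grip_width: 0.0155
clock: 12.62
tcp_pos: [0.6219, -0.055, 0.0688]
tool_rot: [-3.139, -0.001, -0.092]
wrist_force: [-0.1, -0.1, -4.4]
grip_width: 0.0157
clock: 12.88
tcp_pos: [0.6219, -0.055, 0.0677]
tool_rot: [-3.139, -0.001, -0.092]
wrist_force: [1.1, 0.5, -4.0]
grip_width: 0.0157
```

```bash
D='0 0 0.1'; python3 -m creep '0 0 0.1 0 0 0 1;0 0 0 0 0 0 1'; python3 -m creep '0 0 0.1 0 0 0 1;0 0 0 0 0 0 1'
```

```text
clock: 13.12
tcp_pos: [0.6219, -0.055, 0.0666]
tool_rot: [-3.139, -0.001, -0.092]
wrist_force: [-0.8, 0.4, -5.2]
grip_width: 0.0151
clock: 13.38
tcp_pos: [0.6219, -0.055, 0.0656]
tool_rot: [-3.139, -0.001, -0.092]
wrist_force: [-0.3, 0.9, -3.6]
grip_width: 0.0156
```

```bash
python3 -m creep '0 0 0.1 0 0 0 1;0 0 0 0 0 0 1'
```

```text
clock: 13.62
tcp_pos: [0.6219, -0.055, 0.0645]
tool_rot: [-3.139, -0.001, -0.092]
wrist_force: [0.4, -0.8, -4.4]
grip_width: 0.0158
```

```bash
python3 -m creep '0 0 0.1 0 0 0 1;0 0 0 0 0 0 1'
```

```text
clock: 13.88
tcp_pos: [0.6222, -0.055, 0.0641]
tool_rot: [-3.139, -0.002, -0.092]
wrist_force: [-0.8, -0.5, -3.1]
grip_width: 0.0162
```

```bash
python3 -m creep '0 0 0.1 0 0 0 1;0 0 0 0 0 0 1'
```

```text
clock: 14.12
tcp_pos: [0.6222, -0.055, 0.064]
tool_rot: [-3.139, -0.002, -0.092]
wrist_force: [-1.1, 1.4, -2.5]
grip_width: 0.0158
```

```bash
python3 -m creep '0 0 0.1 0 0 0 1;0 0 0 0 0 0 0.6;0 0 0 0 0 0 0.3;0 0 0 0 0 0 0.1;0 0 0 0 0 0 0.1;0 0 0 0 0 0 0.1'; python3 -m creep '0 0 -1.5 0 0 0 0.1;0 0 -2.5 0 0 0 0.1;0 0 -3 0 0 0 0.1;0 0 -3 0 0 0 0.1;0 0 0 0 0 0 0.1;0 0 0 0 0 0 0.1'
python3 - <<'E'
from h import *
for n in("top","scene","wrist"): d=cam(n); cv2.imwrite(f"pics/k_{n}.png",d["image"])
E
```

```text
clock: 14.88
tcp_pos: [0.6242, -0.0549, 0.0646]
tool_rot: [-3.139, -0.006, -0.092]
wrist_force: [0.9, 0.0, -0.7]
grip_width: 0.0383
clock: 15.62
tcp_pos: [0.6241, -0.0548, 0.1716]
tool_rot: [-3.139, -0.009, -0.091]
wrist_force: [0.9, -0.2, -0.5]
grip_width: 0.039
```

View pics/k_wrist.png

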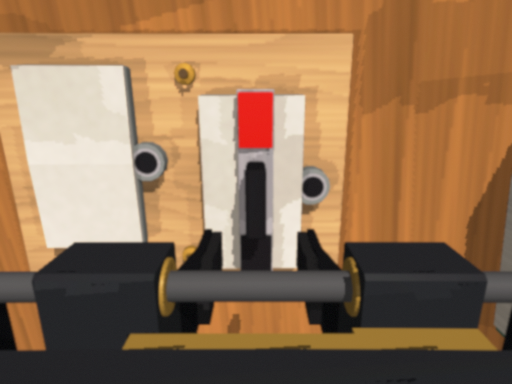

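View pics/k_scene.png

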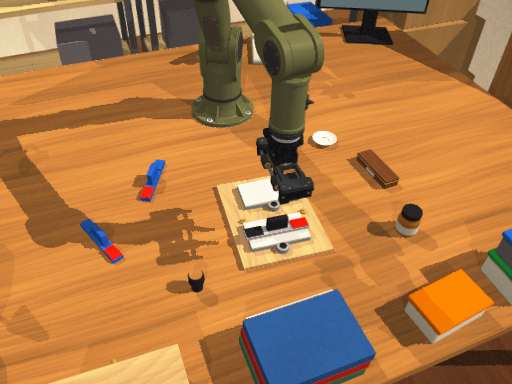

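```bash
python3 - <<'E'
from h import *
d=cam("wrist"); im=d["image"]; cv2.imwrite("pics/l.png",cv2.resize(im[75:275,185:345],None,fx=4,fy=3,interpolation=cv2.INTER_CUBIC))
d=cam("scene"); im=d["image"]; cv2.imwrite("pics/l2.png",cv2.resize(im[165:275,205:345],None,fx=5,fy=5,interpolation=cv2.INTER_CUBIC))
E
```

```text
(no output)
```

View pics/l.png

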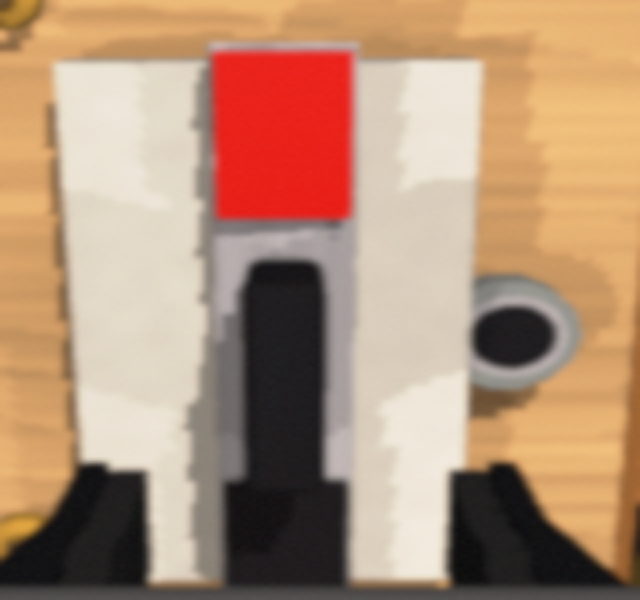

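View pics/l2.png

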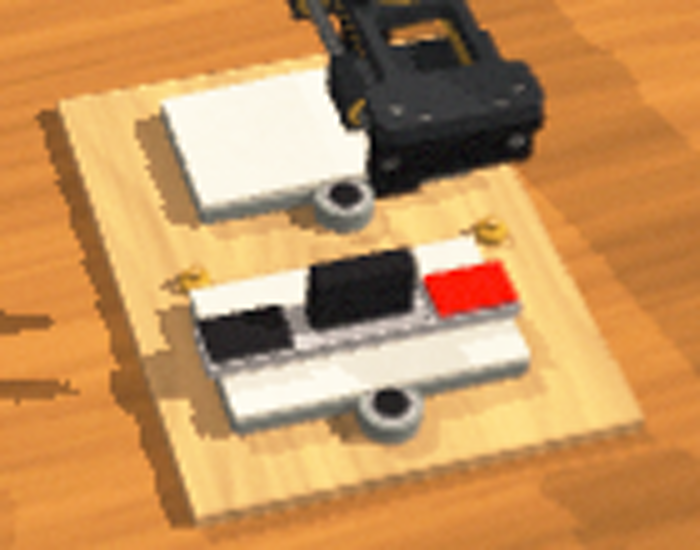

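```bash
python3 - <<'E'
from h import *
d=cam("wrist"); c=lambda L:[[x/4+185,y/3+75] for x,y in L]
P=ray(d,c([(54,62),(483,62),(79,455),(467,470)]),.029)[:,:2]; B=ray(d,c([(180,582),(400,582)]),.029)[:,:2]
e=P[1]-P[0]; a=np.arctan2(e[1],e[0]); l=[np.arctan2(*(P[i]-P[i+2])[::-1])-np.pi/2 for i in(0,1)]
print("plate yaw",a,l,"width",np.linalg.norm(e))
a=np.mean(l); v=np.array([-np.sin(a),np.cos(a)]); w=np.array([v[1],-v[0]])
print("len",P[:2].mean(0)@v-B.mean(0)@v)
cw=((P[0]+P[2])/2@w+(P[1]+P[3])/2@w)/2; cl=(P[:2].mean(0)@v+B.mean(0)@v)/2
C=cw*w+cl*v; print("plate centre",C)
Q=ray(d,c([(212,52),(353,52),(216,219),(352,218)]),.044)[:,:2]
q=Q[0]+Q[1]-Q[2]-Q[3]; q/=np.linalg.norm(q); E=ray(d,c([(210,44),(357,44)]),.039)[:,:2].mean(0)
print("bar yaw",np.arctan2(q[1],q[0])-np.pi/2,"mid",Q.mean(0)-.061*v,E-.085*v)
for m in(Q.mean(0)-.061*v,E-.085*v): print("across",(m-C)@w,"along",(m-C)@v)
s=cam("scene")
for p0 in ([.622,-.057,1.48],):
    p,f,m=fitbar(s,p0,.029); print("scene",p,f)
E
```

```text
plate yaw -0.0894708934384149 [np.float64(-0.09126400674050927), np.float64(-0.0808499905804263)] width 0.08803320390903385
len 0.15869848169717382
plate centre [ 0.61924836 -0.0562425 ]
bar yaw -0.085628624829867 mid [ 0.62205113 -0.05721093] [ 0.62220686 -0.05762146]
across 0.002875639453897935 along -0.0007239433556918534
across 0.0030660777611008984 along -0.0011195672491246076
scene [np.float64(0.6357852478839223), np.float64(-0.06237369980666028), np.float64(1.3075475171566262)] 0.42030518205166945
```

```bash
python3 -m creep '-0.1 -3.1 0 0 0 0 1;-0.1 -3.1 0 0 0 0 1;0 0 1.5 0 0.5 0 1;0 0 2 0 0 0 1;0 0 2 0 0 0 1;0 0 2 0 0 0 1;0 0 0.5 0 0 0 1;0 0 0 0 0 0 1;0 0 0 0 0 0 1'
```

```text
clock: 17.1
tcp_pos: [0.6274, 0.0023, 0.0819]
tool_rot: [-3.141, -0.011, -0.098]
wrist_force: [-0.2, -0.2, 0.6]
grip_width: 0.0004
```

```bash
python3 -m creep '0 -0.5 0 0 -0.6 0 1;0 0 0.8 0 0 0 1;0 0 0.5 0 0 0 1;0 0 0 0 0 0 1;0 0 0 0 0 0 1'
```

```text
clock: 17.73
tcp_pos: [0.629, 0.0081, 0.0696]
tool_rot: [-3.141, -0.003, -0.098]
wrist_force: [-0.7, 1.0, -0.1]
grip_width: 0.0006
```

```bash
python3 -m creep '0 0 0.3 0 0 0 1;0 0 0 0 0 0 1;0 0 0 0 0 0 1'
```

```text
clock: 18.1
tcp_pos: [0.6292, 0.0079, 0.0666]
tool_rot: [-3.141, -0.004, -0.098]
wrist_force: [-0.6, -0.1, 0.5]
grip_width: 0.0006
```

```bash
python3 -m creep '0 0 0.3 0 0 0 1;0 0 0 0 0 0 1'
```

```text
clock: 18.35
tcp_pos: [0.6292, 0.0078, 0.0635]
tool_rot: [-3.141, -0.004, -0.098]
wrist_force: [-0.6, 0.2, 0.3]
grip_width: 0.0005
```

```bash
python3 -m creep '0 0 0.1 0 0 0 1;0 0 0 0 0 0 1'
```

```text
clock: 18.6
tcp_pos: [0.6292, 0.0079, 0.0624]
tool_rot: [-3.141, -0.004, -0.098]
wrist_force: [0.1, 0.4, 1.2]
grip_width: 0.0007
```

```bash
python3 -m creep '0 0 0.1 0 0 0 1;0 0 0 0 0 0 1'
```

```text
clock: 18.85
tcp_pos: [0.6293, 0.0079, 0.0614]
tool_rot: [-3.141, -0.004, -0.098]
wrist_force: [0.1, -0.7, -0.5]
grip_width: 0.0003
```

```bash
python3 -m creep '0 0 0.05 0 0 0 1;0 0 0 0 0 0 1'
```

```text
clock: 19.1
tcp_pos: [0.6293, 0.0079, 0.0612]
tool_rot: [-3.142, -0.004, -0.098]
wrist_force: [-0.2, -0.4, 1.5]
grip_width: 0.0003
```

```bash
python3 -m creep '0 0 0.05 0 0 0 1;0 0 0 0 0 0 1'
```

```text
clock: 19.35
tcp_pos: [0.6293, 0.0079, 0.0611]
tool_rot: [3.142, -0.004, -0.098]
wrist_force: [-0.9, 0.6, 2.1]
grip_width: 0.0004
```

```bash
python3 -m creep '0 0 0.05 0 0 0 1;0 0 0 0 0 0 1'
```

```text
clock: 19.6
tcp_pos: [0.6294, 0.0079, 0.061]
tool_rot: [3.141, -0.004, -0.098]
wrist_force: [-0.9, 0.3, 1.6]
grip_width: 0.0005
```

```bash
python3 -m creep '0 0 0.1 0 0 0 1'; python3 -m creep '0 0 0.1 0 0 0 1'; python3 -m creep '0 0 0.1 0 0 0 1'
```

```text
clock: 19.73
tcp_pos: [0.6294, 0.0079, 0.0603]
tool_rot: [3.141, -0.004, -0.098]
wrist_force: [-3.0, -0.5, 7.5]
grip_width: 0.0002
clock: 19.85
tcp_pos: [0.6294, 0.008, 0.0601]
tool_rot: [3.141, -0.004, -0.098]
wrist_force: [-3.6, 0.2, 9.1]
grip_width: 0.0005
clock: 19.98
tcp_pos: [0.6294, 0.0079, 0.06]
tool_rot: [3.14, -0.004, -0.098]
wrist_force: [-3.6, -0.5, 9.8]
grip_width: 0.0003
```

```bash
python3 -m creep '0 0 -0.01 0 0 0 1'; python3 -m creep '0 0 0.03 0 0 0 1'; python3 -m creep '0 0 0.04 0 0 0 1'; python3 -m creep '0 0 0.04 0 0 0 1'
```

```text
clock: 20.1
tcp_pos: [0.6294, 0.008, 0.0607]
tool_rot: [3.14, -0.004, -0.098]
wrist_force: [-2.4, -0.7, 5.5]
grip_width: 0.0004
clock: 20.23
tcp_pos: [0.6294, 0.0079, 0.0607]
tool_rot: [3.14, -0.004, -0.098]
wrist_force: [-1.9, -0.2, 4.1]
grip_width: 0.0004
clock: 20.35
tcp_pos: [0.6294, 0.0079, 0.0605]
tool_rot: [3.14, -0.004, -0.098]
wrist_force: [-2.6, -0.6, 5.2]
grip_width: 0.0003
clock: 20.48
tcp_pos: [0.6294, 0.0079, 0.0604]
tool_rot: [3.14, -0.004, -0.098]
wrist_force: [-2.4, 0.6, 6.9]
grip_width: 0.0001
```

Holding near 5–6 N; keep it there another good half second and photograph the bar while pressed.

```bash
python3 -m creep '0 0 0.02 0 0 0 1'; python3 -m creep '0 0 0.03 0 0 0 1';python3 -m creep '0 0 0.03 0 0 0 1'; python3 -m creep '0 0 0.03 0 0 0 1'; python3 -m creep '0 0 0.03 0 0 0 1'
python3 - <<'E'
from h import *
for n in("scene","wrist"): d=cam(n); cv2.imwrite(f"pics/m_{n}.png",d["image"])
cv2.imwrite("pics/m2.png",cv2.resize(cv2.imread("pics/m_scene.png")[165:275,205:345],None,fx=5,fy=5,interpolation=cv2.INTER_CUBIC))
print(r.observe()["wrist_force"])
E
```

```text
clock: 20.6
tcp_pos: [0.6294, 0.008, 0.0605]
tool_rot: [3.14, -0.004, -0.098]
wrist_force: [-3.4, 0.3, 6.2]
grip_width: 0.0005
clock: 20.72
tcp_pos: [0.6294, 0.008, 0.0605]
tool_rot: [3.139, -0.004, -0.098]
wrist_force: [-2.8, 0.1, 6.3]
grip_width: 0.0003
clock: 20.85
tcp_pos: [0.6294, 0.0079, 0.0605]
tool_rot: [3.139, -0.004, -0.098]
wrist_force: [-1.9, -0.2, 6.1]
grip_width: 0.0001
clock: 20.98
tcp_pos: [0.6294, 0.0079, 0.0605]
tool_rot: [3.139, -0.004, -0.099]
wrist_force: [-2.6, -1.0, 5.6]
grip_width: 0.0003
clock: 21.1
tcp_pos: [0.6294, 0.008, 0.0604]
tool_rot: [3.139, -0.004, -0.098]
wrist_force: [-1.2, -0.3, 7.1]
grip_width: 0.0004
[-2.74383421 -0.11202663  6.2434999 ]
```

View pics/m2.png

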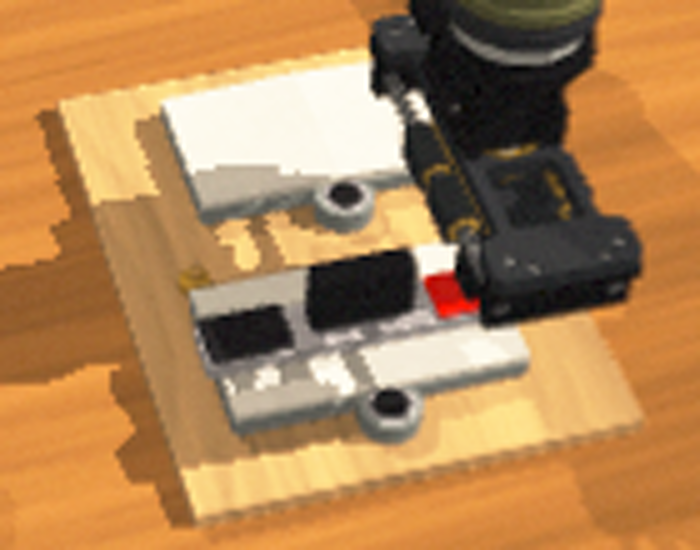

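View pics/m_wrist.png

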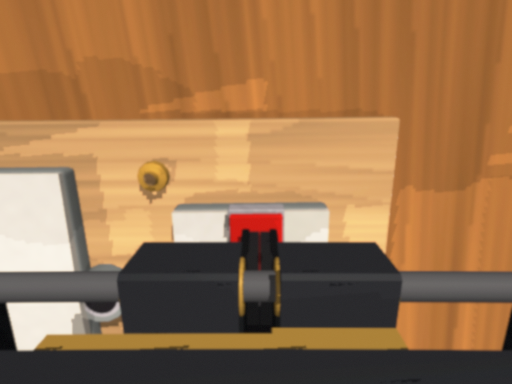

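```bash
python3 -m creep '0 0 -0.5 0 0 0 1;0 0 -2.5 0 0 0 1;0 0 -3 0 0 0 1;0 0 0 0 0 0 1;0 3.2 0 0 0 0 1;0 3.2 0 0 0 0 1;0 3.2 0 0 0 0 1;0 3.2 0 0 0 0 1;0 0 0 0 0 0 1;0 0 0 0 0 0 1'
```

```text
clock: 22.45
tcp_pos: [0.6133, -0.1211, 0.1116]
tool_rot: [-3.14, 0.005, -0.096]
wrist_force: [-0.5, 1.1, 1.6]
grip_width: 0.0007
```

```bash
python3 -m creep '0.3 0.1 1.5 0 0 0 1;0 0 1.5 0 0 0 1;0 0 0.8 0 0 0 1;0 0 0 0 0 0 1;0 0 0 0 0 0 1'
```

```text
clock: 23.08
tcp_pos: [0.6157, -0.1179, 0.069]
tool_rot: [-3.138, 0.007, -0.09]
wrist_force: [0.4, -1.1, -0.7]
grip_width: 0.0004
```

```bash
python3 -m creep '0 0 0.3 0 0 0 1;0 0 0 0 0 0 1'
```

```text
clock: 23.32
tcp_pos: [0.6162, -0.118, 0.0667]
tool_rot: [-3.139, 0.006, -0.09]
wrist_force: [-0.4, -1.3, -0.5]
grip_width: 0.0004
```

```bash
python3 -m creep '0 0.4 0 0 0 0 1;0 0 0 0 0 0 1;0 0 0.15 0 0 0 1;0 0 0 0 0 0 1'
```

```text
clock: 23.82
tcp_pos: [0.6162, -0.1229, 0.0657]
tool_rot: [-3.139, 0.005, -0.091]
wrist_force: [-0.1, 0.3, -0.1]
grip_width: 0.0004
```

```bash
python3 -m creep '0 0 0.15 0 0 0 1;0 0 0 0 0 0 1'
```

```text
clock: 24.08
tcp_pos: [0.6161, -0.1227, 0.0641]
tool_rot: [-3.139, 0.005, -0.091]
wrist_force: [-0.9, -0.2, 0.4]
grip_width: 0.0003
```

```bash
python3 -m creep '0 0 0.1 0 0 0 1;0 0 0 0 0 0 1'
```

```text
clock: 24.32
tcp_pos: [0.6161, -0.1226, 0.063]
tool_rot: [-3.139, 0.005, -0.091]
wrist_force: [0.2, 0.9, -0.2]
grip_width: 0.0004
```

```bash
python3 -m creep '0 0 0.1 0 0 0 1;0 0 0 0 0 0 1'
```

```text
clock: 24.58
tcp_pos: [0.6161, -0.1226, 0.0619]
tool_rot: [-3.139, 0.005, -0.091]
wrist_force: [0.1, -0.2, 0.2]
grip_width: 0.0005
```

```bash
python3 -m creep '0 0 0.06 0 0 0 1'; python3 -m creep '0 0 0.06 0 0 0 1'
```

```text
clock: 24.7
tcp_pos: [0.6162, -0.1226, 0.0613]
tool_rot: [-3.139, 0.005, -0.091]
wrist_force: [-0.6, -0.1, 0.8]
grip_width: 0.0007
clock: 24.82
tcp_pos: [0.6162, -0.1225, 0.061]
tool_rot: [-3.139, 0.005, -0.091]
wrist_force: [-1.6, 0.7, 2.1]
grip_width: 0.0007
```

Contact at the same height as the red end (~0.0612). Press on.

```bash
python3 -m creep '0 0 0.05 0 0 0 1'; python3 -m creep '0 0 0.05 0 0 0 1'; python3 -m creep '0 0 0.04 0 0 0 1'; python3 -m creep '0 0 0.03 0 0 0 1'
```

```text
clock: 24.95
tcp_pos: [0.6162, -0.1226, 0.0609]
tool_rot: [-3.139, 0.005, -0.091]
wrist_force: [-2.6, 0.5, 3.7]
grip_width: 0.0003
clock: 25.08
tcp_pos: [0.6162, -0.1225, 0.0607]
tool_rot: [-3.139, 0.005, -0.091]
wrist_force: [-1.5, 0.7, 4.7]
grip_width: 0.0007
clock: 25.2
tcp_pos: [0.6162, -0.1225, 0.0607]
tool_rot: [-3.14, 0.005, -0.091]
wrist_force: [-2.3, 0.7, 4.2]
grip_width: 0.0002
clock: 25.32
tcp_pos: [0.6162, -0.1226, 0.0606]
tool_rot: [-3.14, 0.005, -0.091]
wrist_force: [-3.4, -0.2, 4.6]
grip_width: 0.0005
```

```bash
python3 -m creep '0 0 0.04 0 0 0 1'; python3 -m creep '0 0 0.04 0 0 0 1'; python3 -m creep '0 0 0.04 0 0 0 1'; python3 -m creep '0 0 0.03 0 0 0 1'; python3 -m creep '0 0 0.03 0 0 0 1'; python3 -m creep '0 0 0.03 0 0 0 1'; python3 -m creep '0 0 0.03 0 0 0 1'
python3 - <<'E'
from h import *
d=cam("scene"); cv2.imwrite("pics/n.png",cv2.resize(d["image"][165:275,205:345],None,fx=5,fy=5,interpolation=cv2.INTER_CUBIC))
E
```

```text
clock: 25.45
tcp_pos: [0.6162, -0.1226, 0.0605]
tool_rot: [-3.14, 0.005, -0.091]
wrist_force: [-1.4, 0.1, 6.3]
grip_width: 0.0003
clock: 25.58
tcp_pos: [0.6162, -0.1225, 0.0605]
tool_rot: [-3.14, 0.005, -0.091]
wrist_force: [-1.8, 0.0, 5.8]
grip_width: 0.0006
clock: 25.7
tcp_pos: [0.6162, -0.1226, 0.0605]
tool_rot: [-3.14, 0.005, -0.091]
wrist_force: [-2.5, 0.9, 6.6]
grip_width: 0.0004
clock: 25.82
tcp_pos: [0.6162, -0.1225, 0.0605]
tool_rot: [-3.14, 0.005, -0.091]
wrist_force: [-3.1, 0.7, 5.8]
grip_width: 0.0004
clock: 25.95
tcp_pos: [0.6162, -0.1225, 0.0606]
tool_rot: [-3.14, 0.005, -0.091]
wrist_force: [-2.5, 0.5, 6.1]
grip_width: 0.0004
clock: 26.08
tcp_pos: [0.6162, -0.1226, 0.0606]
tool_rot: [-3.141, 0.005, -0.091]
wrist_force: [-2.3, 0.9, 5.7]
grip_width: 0.0002
clock: 26.2
tcp_pos: [0.6162, -0.1226, 0.0606]
tool_rot: [-3.141, 0.005, -0.091]
wrist_force: [-1.8, -0.2, 5.5]
grip_width: 0.0005
```

View pics/n.png

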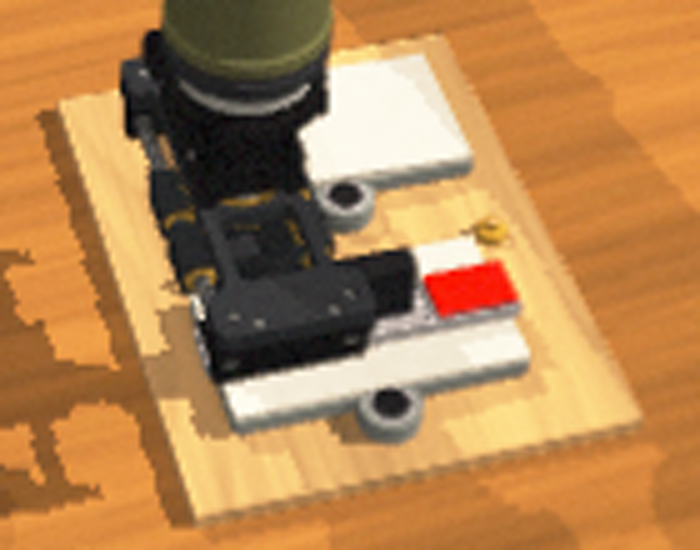

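```bash
python3 -m creep '0 0 -0.5 0 0 0 1;0 0 -2.5 0 0 0 1;0 0 -3 0 0 0 1;0 0 -4 0 0 0 1;0 0 -4 0 0 0 1;0 0 -3 0 0 0 1;0 0 0 0 0 0 1;0 0 0 0 0 0 1'
python3 - <<'E'
from h import *
d=cam("wrist"); cv2.imwrite("pics/o.png",d["image"])
d=cam("top"); cv2.imwrite("pics/o_top.png",d["image"])
d=cam("scene"); cv2.imwrite("pics/o2.png",cv2.resize(d["image"][130:310,60:440],None,fx=2,fy=2,interpolation=cv2.INTER_CUBIC))
E
```

```text
clock: 27.25
tcp_pos: [0.6165, -0.123, 0.2312]
tool_rot: [-3.139, 0.007, -0.091]
wrist_force: [-0.3, 0.2, -0.4]
grip_width: 0.0006
```

View pics/o.png

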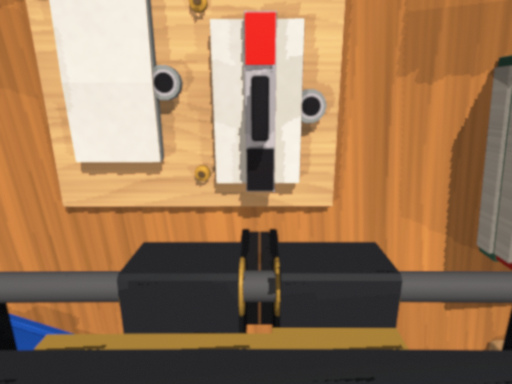

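View pics/o2.png

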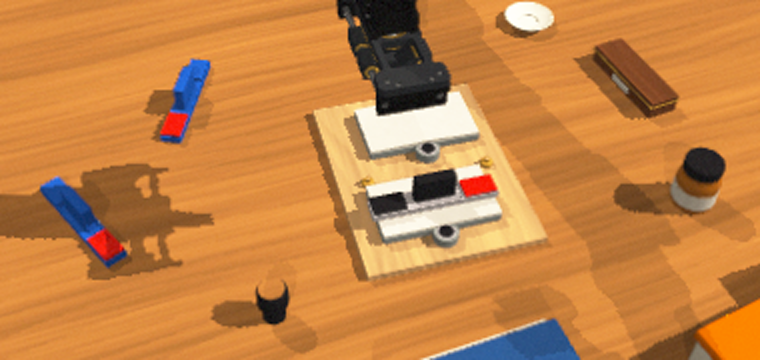

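```bash
python3 - <<'E'
from plates import *
d=cam("wrist"); im=d["image"]; z=.029
p,f,m=fitbar(d,[.622,-.057,1.485],z,m=None)
# restrict bar mask: red/black/grey not white
h=cv2.cvtColor(im,cv2.COLOR_BGR2HSV)
roi=cv2.dilate(render(d,[.6215,-.057,1.485],z,1,S=1),np.ones((5,5)))
mk=(((rm(im)>0)|(km(im)>0)|((h[...,1]<60)&(h[...,2]<200)))&(roi>0)).astype(np.uint8)
p,f,_=fitbar(d,[.622,-.057,1.485],z,m=mk); print("bar",np.round(p,4),f)
w=((h[...,1]<60)&(h[...,2]>110)|(render(d,p,z,1,S=1)>0)).astype(np.uint8)
roi=cv2.dilate(render(d,[.6205,-.057,-.087],-.0015,1,S=1,boxes=TB),np.ones((9,9)))
q,f=fitrect(d,[.6205,-.057,-.087],-.0015,TB,w*roi,1)
hull=None
print("plate",np.round(q,4),f)
v=np.array([-np.sin(q[2]),np.cos(q[2])]);u=np.array([np.cos(q[2]),np.sin(q[2])]);e=np.array(p[:2])-q[:2];print("across",e@u,"along",e@v)
o=im.copy()
for M,c in((render(d,p,z,1,S=1),(0,255,0)),(render(d,q,-.0015,1,S=1,boxes=TB),(255,0,0))): cv2.drawContours(o,cv2.findContours(M,0,1)[0],-1,c,1)
cv2.imwrite("pics/p.png",cv2.resize(o[0:200,200:340],None,fx=4,fy=3))
E
```

```text
bar [ 0.6199 -0.0579  1.479 ] 0.10150518031037396
plate [ 0.6191 -0.0562 -0.0858] 0.0543071942325985
across 0.0008993804111964046 along -0.001599213120643392
```

View pics/p.png

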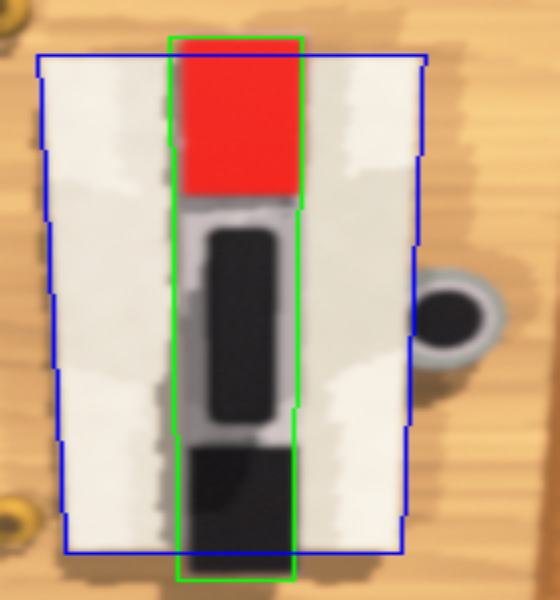

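```bash
python3 - <<'E'
from plant import r
o=r.observe();print(o["clock"],o["wrist_force"],abs(o["qd"]).max()); print(r.hand_in())
E
```

```text
27.45 [ 0.72132434 -0.37553388 -0.37332281] 0.0034918108161403885
the job is handed in; nothing more can be done
None
```

I tested the plate farther from the robot. It is flat, so the straightedge lies centred on it, and I handed the job in at 27.45 s with the arm about 17 cm clear.

- **Pressing:** I pressed the red pad first, then the black pad, with closed fingertips. Each pad was held at about 5–6 N for over a second. Force on the red pad peaked at a reading of 9.8 N for a moment, with sideways force up to about 3.6 N.
- **No rocking:** Both ends made contact at the same tool height (about 61 mm) and gave only about 1 mm, which is the rubber pad's own travel. The opposite end did not move in the pictures.
- **Other plate:** I did not test the nearer plate. It shows a shading crease across its middle in several views, which fits it being the bowed one.
- **Last check on centring:** The straightedge is about 1–3 mm off centre across the plate and 1–2 mm along it, and about parallel to it. The fits disagree by about 2 mm across the plate: the last one gave 0.9 mm, but a shadow biased it, and an earlier one gave 3 mm.
- **Rest of the desk:** By eye in the last scene picture, the other items and the blue look-alikes had not moved.

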